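# Find the socket that fits the hold-down nut and back it off

## Task

The track of the thread counter has to be squared up again, so slacken its hold-down clamp at the end with the black handwheel: try the sockets from the red rail on that clamp's hex nut until you find the one that fits (not too small to go on, not so big that it slips round), seat it fully down on the nut and with it turn the nut about an eighth of a turn anticlockwise seen from above. Any socket that does not fit goes back upright over a post of the rail, fully down on the bar. Finish while still gripping the fitting socket, fully down and upright on the nut; do not turn the other clamp's nut and do not shove the pocket magnifier, the crimson spool or the brass weight about.

Things in the scene. Friction and masses are not known exactly. Their poses are not given: they have to be found in the camera images.
- socket_p: one of 3 loose sockets, alike outside, unmarked, 0.15-0.23 kg, 66 mm tall: round steel, 31 mm diameter, 30 mm high, open end down; on top of it a black hex adapter 20 mm across flats, 30 to 66 mm above the underside: the grip. Inside, a hex hole 23 mm deep, flats parallel to the adapter's. Origin: centre of underside; z up; x square to a pair of flats (repeat every 60 deg)
- socket_q: second socket, outside exactly like socket_p, same origin and axes. The hex holes of the three measure 14.0, 18.1 and 22.0 mm across flats (for 13, 17 and 21 mm nuts), one each; which socket has which is not known and cannot be seen. They stand on the rail in varying order, each over a post
- socket_r: third socket, outside exactly like socket_p, same origin and axes. A too small one stops on the nut's top, 13 mm above its seat; a too big one drops fully down but slips round and leaves the nut still when twisted; the fitting one goes down and turns the nut after up to 0.3 rad of play
- rail: red socket rail, fixed: a narrow bar 250 x 38 mm on two feet, its top 45 mm above the table. Four upright steel posts in a row, 55 mm apart, 9 mm in diameter, 18 mm high; three carry a socket, one is empty. Origin: centre of the underside on the table; x along the bar, z up
- post0 (a point): foot of post 0 of the rail, on the bar's top face: a socket standing over it has its origin at this height, off the axis by at most the hole's play (2.5 to 6.5 mm). x along the bar, z up
- post1 (a point): foot of post 1 of the rail, on the bar's top face: a socket standing over it has its origin at this height, off the axis by at most the hole's play (2.5 to 6.5 mm). x along the bar, z up
- post2 (a point): foot of post 2 of the rail, on the bar's top face: a socket standing over it has its origin at this height, off the axis by at most the hole's play (2.5 to 6.5 mm). x along the bar, z up
- post3 (a point): foot of post 3 of the rail, on the bar's top face: a socket standing over it has its origin at this height, off the axis by at most the hole's play (2.5 to 6.5 mm). x along the bar, z up
- counter: thread counter, fixed: grey bed plate 160 x 360 x 16 mm; a track of two rods and a screw between two steel end blocks (tops 62 mm above the table); a carriage with magnifier near mid-track (black eyepiece up to 104 mm); black handwheel, 34 mm diameter, at the +y end; two clamps on its -x side. Origin: centre of the underside; y along the track to the handwheel, z up
- wheel_seat (a point): the place to seat the socket: at the handwheel end of the counter, on the axis of the clamp there, at the top face of the washer the nut stands on, 41 mm above the table. A fully seated socket stands on the washer with its origin here. The clamp whose origin lies 25 mm below this point is the one to slacken. z up
- clamp_a: fixed hold-down clamp at one end of the track: dark strap 74 x 30 x 10 mm on a heel block, stud, round washer (30 mm) and brass-coloured hex nut 17 mm across flats, top 54 mm above the table. Which clamp is at the handwheel end varies. Origin: on the stud's axis at the top face of the bed plate, 25 mm below the washer's top; z up
- clamp_b: fixed hold-down clamp at one end of the track: dark strap 74 x 30 x 10 mm on a heel block, stud, round washer (30 mm) and brass-coloured hex nut 13 mm across flats, top 54 mm above the table. Which clamp is at the handwheel end varies. Origin: on the stud's axis at the top face of the bed plate, 25 mm below the washer's top; z up
- nut_a_hex (a point): centre of the top face of nut a, 17 mm across flats, 13 mm tall, 1 mm chamfer round the top; the stud ends 4 mm above it. Turns with the nut; z up, x square to a pair of flats (repeat every 60 deg). The fitting socket's hole is 1 mm wider and goes on when turned to within 7 deg and 1.3 mm of the nut
- nut_b_hex (a point): centre of the top face of nut b, 13 mm across flats, 13 mm tall, 1 mm chamfer round the top; the stud ends 4 mm above it. Turns with the nut; z up, x square to a pair of flats (repeat every 60 deg). The fitting socket's hole is 1 mm wider and goes on when turned to within 7 deg and 1.3 mm of the nut
- nut_a (a joint): angle of nut a in rad: 0 at the start (tight), grows anticlockwise seen from above, stops at 1.8; it turns stiffly (0.15 N m: grip the adapter with 35 N or more) and stays where it is left
- nut_b (a joint): angle of nut b in rad: 0 at the start (tight), grows anticlockwise seen from above, stops at 1.8; it turns stiffly (0.15 N m: grip the adapter with 35 N or more) and stays where it is left
- linen_tester: bystander, loose: folding pocket magnifier standing open, steel, 46 x 44 x 52 mm. Origin: centre of the underside
- spool_crimson: bystander, loose: upright wooden spool of crimson silk, 42 mm diameter, 60 mm tall. Origin: centre of the underside
- weight: bystander, loose: brass knobbed weight, 38 mm diameter, 52 mm tall. Origin: centre of the underside

How it is judged:
By the outcome, as a careful person would: the job done as asked, in the order asked, and still so for the second after the job is handed in, while the arm keeps its last pose, push and grip.
It also fails if it takes over 72 s, if anything falls off the work surface, if the arm or the gripper's body presses on something with over 40 N, if the wrist force passes 120 N, or if a joint passes its speed limit or range.

## Robot

A 6-joint arm with a two-finger parallel gripper is mounted at the origin on the work surface. World frame = base frame: x ahead of the robot, y to its left, z up, the work surface at z = 0. Lengths are in mm, angles in rad, forces in N, time in s.
With the tool pointing down it reaches from about 350 to 775 mm from the base axis. Payload 7.3 kg.
Tool frame: the origin (TCP) lies on the mounting face of the last link; the fingertips stand 178 mm ahead of it and the grasp point (between the pads) lies 159 mm ahead of it; z points along the fingers, y is the line along which they close (so a half turn about z gives the same grasp; the last joint's range is limited). The gripper opens to 92 mm and grips with 3 to 60 N. Pads are 19 mm wide; open, the fingers measure 130 mm over their backs; the gripper's body (75 mm by 190 mm) begins 47 mm behind the grasp point.
Start: joints at [-1.351, 0.342, 1.524, -0, 1.275, -0.146], TCP at [187.81, -490.26, 404.741] pointing down, gripper open.
Joint ranges: [-2.53, 2.53], [-0.77, 2.02], [0.04, 2.7], [-1, 4.14], [0.28, 2.66], [-3.11, 3.11]. Speed limits (rad/s): [2.57, 2.57, 3.14, 3.14, 3.14, 3.14].

## Interface

Orientations are given as [roll, pitch, yaw] about the fixed x, y, z axes, in that order (R = Rz(yaw) Ry(pitch) Rx(roll)).
In Python, from plant import bot gives the robot as it stands.
- The arm moves only by the shell command python3 shift.py, which reads ROWS from standard input. ROWS is a JSON list that holds a single list of rows (three levels of brackets), with 1 to 5 rows, each of 5 numbers: the finger opening in mm, then dx, dy, dz in parts of the range, where 1.0 means 1000 mm, then a turn about the tool's z in a scale on which 1.0 is 2 rad; each row is the pose to reach, as a shift and turn from the pose commanded when the command began, along the tool's axes at that moment; what a row does not reach only later rows make up. A row lasts 1/8 s, in which the tool goes at most 62.5 mm and 0.188 rad, less where a joint would pass 70% of its speed; a pose out of reach is approached as far as the arm can. The fingers move at their own pace and stop on an object; the grip force is fixed at half the most. Time passes only in rows, so rows that do not move let the fingers close. It prints the time, the measured TCP pose, the force, the opening and the grip force at its end. Input that does not fit is refused with a message, and nothing moves.
- bot.get_obs(): the state, without advancing time (a new reading comes with each control period).
- bot.capture(name): name is "scene" or "top" or "wrist"; returns a dict with "color" (480x640x3 uint8, red, green, blue), "K" (3x3 intrinsics, pixels), "k1" (the pictures are not rectified: a ray, as slopes to the right and down, at radius r is drawn at 1 + k1 r^2 times it, then the intrinsics apply), "R" (3x3) and "t" (3): a world point X has camera coordinates R X + t. Camera axes: x right, y down, z forward; pixel columns grow to the right and rows downward; lengths in mm; the calibration is good to about 2 mm. A picture is of the moment at which its call begins. There is no depth.
- bot.close_job(): hands the job in; it is judged then, once.
The state is a dict: "time": time; "joint_positions": joint angles; "dq": joint speeds; "tau": joint torques, N m; "tool_pos": TCP position; "tcp_rot": TCP orientation; "contact_force": force on the tool from outside, world axes, zero at the start; "moment": the same for the moment, N m; "grip_width": finger opening in mm; "finger_force": force on a finger pad.
Only numpy, scipy, OpenCV 4.12 (cv2) and the standard library are available. Lean on these libraries where they do the work, as an engineer would, in place of code of your own. Each camera call takes 0.05 s, during which the arm holds its last target. There are 200 camera calls.

## Working session

There is one attempt and no reset: what is moved stays moved. The work goes in short steps, Python scripts to look and compute and a shell command to move; the robot and the scene stay as the last step left them, time stands still between calls to the robot, and variables do not carry over. Pictures are saved under pics/ and viewed, at most 10 in all, crops included, and the job is handed in when it is done.

```bash
ls; mkdir -p pics; python3 - <<'E'
from plant import bot
import cv2,pickle
for n in("scene","top"):
    c=bot.capture(n);cv2.imwrite(f"pics/{n}0.png",c["color"][:,:,::-1]);pickle.dump(c,open(f"{n}0.pkl","wb"))
    print(n,c["K"].tolist(),c["k1"],c["R"].round(3).tolist(),c["t"].round(1).tolist())
print(bot.get_obs())
E
```

```text
pics
plant.py
shift.py
scene [[470.2322990471853, 0.0, 316.78972291244213], [0.0, 470.2322990471853, 232.01501722192225], [0.0, 0.0, 1.0]] -0.05739746051987612 [[0.822, 0.569, -0.021], [0.379, -0.573, -0.727], [-0.426, 0.59, -0.686]] [-477.1, -115.3, 1155.2]
top [[478.94508777179624, 0.0, 316.3450357107029], [0.0, 478.94508777179624, 232.62580033924166], [0.0, 0.0, 1.0]] -0.06087532425719616 [[-0.004, -1.0, -0.026], [-0.985, 0.008, -0.173], [0.173, 0.024, -0.985]] [76.3, 568.6, 847.9]
{'time': 0.1, 'joint_positions': array([-1.35095739e+00,  3.42607989e-01,  1.52491827e+00,  1.82951746e-05,
        1.27540160e+00, -1.46003355e-01]), 'dq': array([-0.00089621, -0.0026886 , -0.00238251,  0.00097313,  0.00052544,
       -0.00011085]), 'tau': array([ 1.88596183e-03, -4.32004201e+01, -2.44693083e+01,  7.19467713e-02,
        5.26917621e-02, -5.56772795e-05]), 'tool_pos': array([ 187.80482784, -490.12336543,  404.13881297]), 'tcp_rot': array([-3.14027420e+00, -2.11562272e-04,  3.65836818e-01]), 'contact_force': array([-0.68097617,  0.17443289, -0.22323746]), 'moment': array([-0.00649466,  0.00140336, -0.02520276]), 'finger_force': 0.0, 'grip_width': 91.77305792620884}
```

View pics/top0.png

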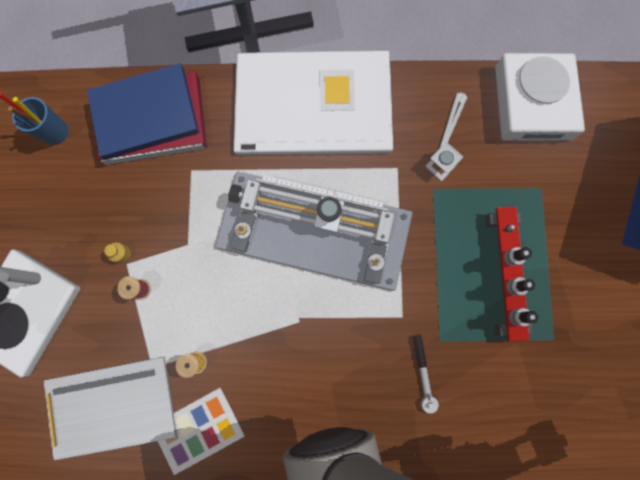

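View pics/scene0.png

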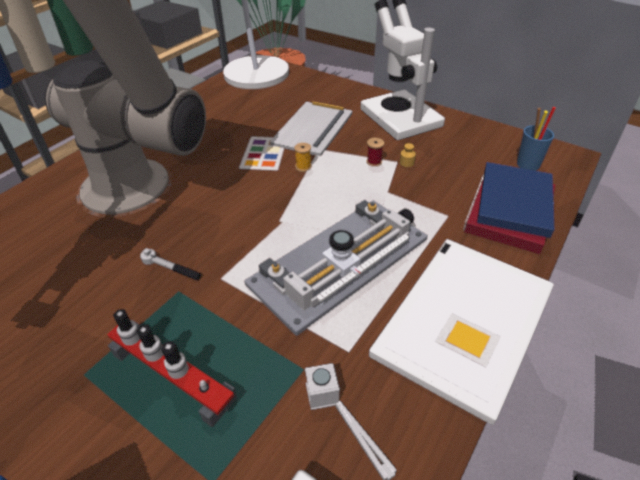

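```bash
cat > h.py <<'E'
import numpy as np,cv2,pickle
from scipy.spatial.transform import Rotation as Ro
def rays(c,px):
    px=np.atleast_2d(np.float64(px)); K=c["K"]
    n=cv2.undistortPoints(px.reshape(-1,1,2),K,np.array([c["k1"],0,0,0.])).reshape(-1,2)
    d=np.c_[n,np.ones(len(n))]@c["R"]
    return -c["R"].T@c["t"], d/np.linalg.norm(d,axis=1)[:,None]
def plane(c,px,z):
    o,d=rays(c,px); return o+d*((z-o[2])/d[:,2])[:,None]
def tri(views):  # [(cam,px),...] -> point, rms residual
    A=np.zeros((3,3));b=np.zeros(3);L=[]
    for c,p in views:
        o,d=rays(c,p);P=np.eye(3)-np.outer(d[0],d[0]);A+=P;b+=P@o;L.append((P,o))
    X=np.linalg.solve(A,b); return X,[float(np.linalg.norm(P@(X-o))) for P,o in L]
def proj(c,X):
    X=np.atleast_2d(np.float64(X)); return cv2.projectPoints(X,cv2.Rodrigues(c["R"])[0],np.float64(c["t"]),c["K"],np.array([c["k1"],0,0,0.]))[0].reshape(-1,2)
def snap(bot,name,tag):
    c=bot.capture(name);cv2.imwrite(f"pics/{tag}.png",c["color"][:,:,::-1]);pickle.dump(c,open(f"{tag}.pkl","wb"));return c
def load(tag): return pickle.load(open(f"{tag}.pkl","rb"))
def rel(o,target,yaw=None):
    "shift in the tool axes from obs o to grasp point target; yaw turn about tool z"
    R=Ro.from_euler("xyz",o["tcp_rot"]).as_matrix()
    g=o["tool_pos"]+R[:,2]*159
    return R.T@(np.array(target)-g), g
E
python3 - <<'E'
from h import *
t=load("top0");s=load("scene0")
for nm,pt,ps in (("s1",(524,254),(172,349)),("s2",(528,285),(146,331)),("s3",(532,317),(122,314)),("post",(510,227),(204,381)),("nutW",(242,229),(372,208)),("nutO",(376,262),(276,268))):
    X,r=tri([(t,pt),(s,ps)]);print(nm,X.round(1),np.round(r,1))
for nm,p in(("tester",(445,158)),("spool",(130,288)),("weight",(116,252)),("redA",(507,208)),("redB",(515,338))): print(nm,plane(t,p,50).round())
E
echo '[[[92,0,0,0,0]]]' | python3 shift.py
```

```text
(no output)
```

Units first: shifts go in shares of 1000 mm and turns go in shares of 2 rad. So 354 mm / 1000 = 0.354, -79 mm / 1000 = -0.079, 0.366 rad / 2 = 0.183.

```bash
echo '[[[50,0.354,-0.079,0,0.183],[50,0.354,-0.079,0,0.183],[50,0.354,-0.079,0,0.183],[50,0.354,-0.079,0,0.183],[50,0.354,-0.079,0,0.183]]]' | python3 shift.py; echo '[[[50,0.06,0,0.04,0],[50,0.06,0,0.04,0]]]' | python3 shift.py
python3 - <<'E'
from plant import bot
from h import *
c=snap(bot,"wrist","w1");o=bot.get_obs()
print(o["tool_pos"],o["tcp_rot"],-c["R"].T@c["t"],c["R"].round(2))
print(proj(c,[[520,-291,111],[465,-291,111],[411,-291,111],[575,-288,63]]).round())
E
```

```text
time: 0.85
tool_pos: [439.4, -323.3, 404.7]
tcp_rot: [3.141, -0.0, -0.0]
contact_force: [0.6, -0.7, 0.5]
grip_width: 50.8
finger_force: 0.0
time: 1.1
tool_pos: [500.1, -323.3, 361.4]
tcp_rot: [-3.138, 0.003, 0.003]
contact_force: [0.2, -0.5, -1.0]
grip_width: 49.9
finger_force: 0.0
[ 499.47375519 -323.87544408  362.02348672] [-3.13898578e+00  2.97752315e-03  2.12134139e-03] [ 570.84150916 -322.63169932  339.65201745] [[ 0.   -1.   -0.  ]
 [-0.96 -0.    0.27]
 [-0.27  0.   -0.96]]
[[261. 216.]
 [264. 304.]
 [267. 380.]
 [264. 118.]]
```

View pics/w1.png

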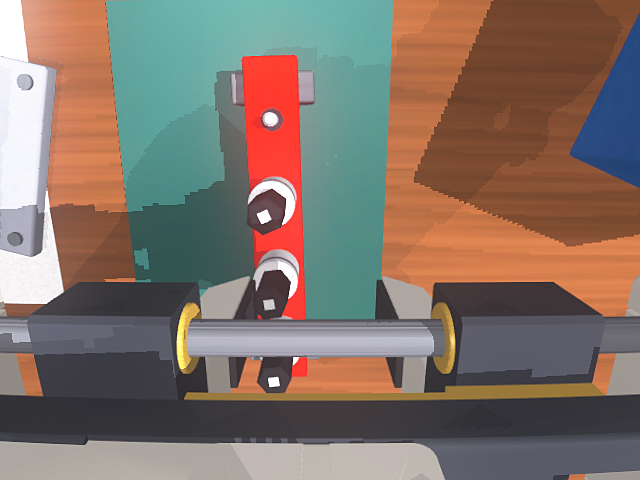

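In the tool's units: 50 mm / 1000 = 0.05, -34 mm / 1000 = -0.034.

```bash
echo '[[[50,-0.03,-0.034,0.05,0],[50,-0.03,-0.034,0.05,0],[50,-0.03,-0.034,0.05,0]]]' | python3 shift.py
python3 - <<'E'
from plant import bot
from h import *
snap(bot,"wrist","w2")
E
echo '[[[50,-0.08,0,0,0],[50,-0.08,0,0,0],[50,-0.08,0,0,0]]]' | python3 shift.py
python3 - <<'E'
from plant import bot
from h import *
snap(bot,"wrist","w3")
P=[[520,-291,111],[465,-291,111],[411,-291,111]]
a,b=load("w2"),load("w3")
out=[]
for c,k in((a,(0,1)),(b,(1,2))):
    for i in k:
        u,v=proj(c,P[i])[0].round().astype(int);print(u,v)
        u=np.clip(u,60,580);v=np.clip(v,60,420)
        out.append(cv2.resize(c["color"][v-60:v+60,u-60:u+60,::-1],(300,300),interpolation=cv2.INTER_CUBIC))
cv2.imwrite("pics/m1.png",np.vstack([np.hstack(out[:2]),np.hstack(out[2:])]))
E
```

```text
time: 1.52
tool_pos: [467.7, -291.6, 316.2]
tcp_rot: [3.14, -0.002, -0.001]
contact_force: [0.4, -0.6, 0.6]
grip_width: 50.2
finger_force: 0.0
time: 1.95
tool_pos: [387.9, -291.9, 316.4]
tcp_rot: [3.139, -0.003, -0.003]
contact_force: [0.8, -0.8, -0.3]
grip_width: 49.7
finger_force: 0.0
314 169
314 284
312 112
313 233
```

View pics/m1.png

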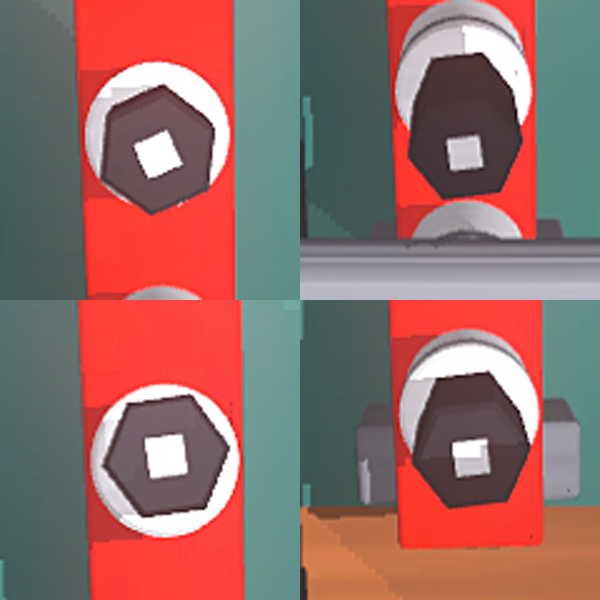

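```bash
cat >> h.py <<'E'
def adapter(c,u,v,z,r=45):
    "dark adapter near u,v: hex centre/angle on plane z by minAreaRect, white square centre px and angle"
    u,v=int(u),int(v);x0,y0=max(u-r,0),max(v-r,0);im=c["color"][y0:v+r,x0:u+r].astype(int)
    V=im.max(2);S=V-im.min(2);dark=((V<110)&(S<45)).astype(np.uint8)
    cs,_=cv2.findContours(dark,cv2.RETR_EXTERNAL,cv2.CHAIN_APPROX_NONE);k=max(cs,key=cv2.contourArea)
    fill=cv2.drawContours(np.zeros_like(dark),[k],-1,1,-1);fill=cv2.erode(fill,np.ones((5,5)))
    ps,_=cv2.findContours(((V>125)&(fill>0)).astype(np.uint8),cv2.RETR_EXTERNAL,cv2.CHAIN_APPROX_NONE)
    def rect(k):
        p=plane(c,k.reshape(-1,2)+[x0,y0],z)[:,:2];R=cv2.minAreaRect(cv2.convexHull(p.astype(np.float32)))
        return np.round(R[0],1),np.round(R[1],1),round(R[2],1)
    q=max(ps,key=cv2.contourArea) if ps else None;m=cv2.moments(q) if q is not None else None
    px=(m["m10"]/m["m00"]+x0,m["m01"]/m["m00"]+y0) if m and m["m00"] else None
    return rect(k),px,(rect(q) if q is not None else None)
E
python3 - <<'E'
from h import *
w={i:load(f"w{i}") for i in(1,2,3)}
P=[[520,-291,111],[465,-291,111],[411,-291,111]]
for i,vs in((0,(1,2)),(1,(2,3)),(2,(1,3))):
    L=[]
    for k in vs:
        u,v=proj(w[k],P[i])[0]; A=adapter(w[k],u,v,111,45 if k>1 else 28);print(i,k,A)
        if A[1]: L.append((w[k],A[1]))
    if len(L)==2: print(tri(L))
# empty post, w1 and w2
L=[]
for k in(1,2):
    c=w[k];u,v=proj(c,[575,-291,63])[0].astype(int);print(u,v)
    im=c["color"].astype(int);red=((im[...,0]>150)&(im[...,1]<110)).astype(np.uint8)
    a=max(0,v-30);sub=1-red[a:v+30,u-25:u+25];cs,_=cv2.findContours(sub,cv2.RETR_EXTERNAL,cv2.CHAIN_APPROX_SIMPLE)
    for q in cs:
        x,y,W,H=cv2.boundingRect(q); print(k,x+u-25,y+a,W,H,cv2.contourArea(q))
# bar edges on z=45 from w2
c=w[2];red=(c["color"][...,0]>150)&(c["color"][...,1]<110)
for row in(60,90,120,200):
    x=np.flatnonzero(red[row]);print(plane(c,[[x[0],row],[x[-1],row]],45).round(1).tolist())
E
```

```text
0 1 ((array([ 519.9, -289.4]), array([30.2, 32.8]), 87.1), (263.72287581699345, 216.26143790849673), (array([ 519.7, -292.5]), array([7.2, 6.8]), 24.5))
0 2 ((array([ 519.9, -292.3]), array([19.3, 22.3]), 83.7), (316.6014492753623, 170.37520128824477), (array([ 519.6, -292.3]), array([7. , 6.8]), 23.9))
(array([ 519.30232575, -292.31069412,  109.07769148]), [0.005493955525158153, 0.00549395552517048])
1 2 ((array([ 470.2, -293.1]), array([28.5, 22. ]), 7.6), (319.51027397260276, 284.6232876712329), (array([ 464.9, -293.7]), array([6.7, 6.3]), 7.4))
1 3 ((array([ 464.3, -293.7]), array([19.2, 21.7]), 68.1), (318.1645299145299, 114.01495726495727), (array([ 464.3, -293.7]), array([7.1, 6.8]), 7.8))
(array([ 464.36124382, -293.68806921,  109.62630859]), [0.01913184894917351, 0.019131848949246674])
2 1 ((array([ 415.9, -295.9]), array([21.3, 29. ]), 83.3), (273.3901098901099, 381.52197802197804), (array([ 410.1, -295.3]), array([6.8, 7.2]), 0.5))
2 3 ((array([ 413. , -294.6]), array([24.8, 21.7]), 7.2), (321.00488758553274, 235.40273704789834), (array([ 409.8, -294.9]), array([6.8, 6.4]), 7.2))
(array([ 409.66710055, -295.04827026,  110.33667981]), [0.08929556880116067, 0.089295568801169])
268 117
1 261 108 22 23 347.0
1 243 91 4 56 62.5
313 55
2 301 49 27 29 558.0
[[575.7, -272.3, 45.0], [575.7, -309.5, 45.0]]
[[559.2, -273.2, 45.0], [560.0, -397.5, 45.0]]
[[543.3, -179.7, 45.0], [542.3, -310.6, 45.0]]
[[494.5, -274.9, 45.0], [494.4, -311.4, 45.0]]
```

In the tool's units: 131 mm / 1000 = 0.131, 30 mm / 1000 = 0.03, 0.105 rad / 2 = 0.0525.

```bash
echo '[[[45,0.131,0.0005,0,0.0525],[45,0.131,0.0005,0,0.0525],[45,0.131,0.0005,0,0.0525],[45,0.131,0.0005,0.03,0.0525],[45,0.131,0.0005,0.03,0.0525]]]' | python3 shift.py; python3 - <<'E'
from plant import bot
from h import *
o=bot.get_obs();print(rel(o,[519.5,-292.4,98]),o["tcp_rot"],o["joint_positions"])
E
```

```text
time: 2.62
tool_pos: [518.9, -290.7, 282.9]
tcp_rot: [-3.139, 0.004, -0.105]
contact_force: [-0.1, 0.3, -0.1]
grip_width: 44.9
finger_force: 0.0
(array([ 1.48154768,  1.97399609, 25.86781141]), array([ 518.32381753, -290.3469663 ,  123.87734451])) [-3.13946204  0.00375875 -0.10469453] [-6.39525944e-01  5.84219905e-01  1.48461506e+00 -9.39474331e-05
  1.07707751e+00  1.03601362e+00]
```

In the tool's units: 26 mm / 1000 = 0.026, 1.5 mm / 1000 = 0.0015.

```bash
echo '[[[45,0.001,0.0015,0.026,0],[45,0.001,0.0015,0.026,0],[5,0.001,0.0015,0.026,0],[5,0.001,0.0015,0.026,0],[5,0.001,0.0015,0.026,0]]]' | python3 shift.py; echo '[[[5,0,0,0,0],[5,0,0,0,0]]]' | python3 shift.py; echo '[[[5,0,0,-0.06,0],[5,0,0,-0.06,0],[5,0,0,-0.06,0]]]' | python3 shift.py;python3 - <<'E'
from plant import bot
from h import *
o=bot.get_obs();print(rel(o,[577.8,214,160]),o["tcp_rot"],o["finger_force"],o["moment"]);c=snap(bot,"wrist","w4")
E
```

```text
time: 3.25
tool_pos: [519.9, -292.8, 259.6]
tcp_rot: [3.141, -0.001, -0.105]
contact_force: [0.2, -1.0, -1.3]
grip_width: 19.7
finger_force: 27.9
time: 3.5
tool_pos: [519.9, -292.8, 259.6]
tcp_rot: [3.141, -0.001, -0.105]
contact_force: [-1.5, 0.6, 6.8]
grip_width: 19.7
finger_force: 30.0
time: 3.88
tool_pos: [519.5, -292.5, 318.0]
tcp_rot: [-3.141, 0.001, -0.105]
contact_force: [-0.9, 0.6, -2.5]
grip_width: 20.0
finger_force: 30.0
(array([   5.03737693, -509.72736725,   -0.6853793 ]), array([ 519.29222222, -292.38292402,  158.99598587])) [-3.14095598e+00  1.17020196e-03 -1.05146027e-01] 29.999672052799724 [ 0.08598585  0.07458974 -0.00601042]
```

In the tool's units: -502 mm / 1000 = -0.502, -65 mm / 1000 = -0.065.

```bash
echo '[[[5,-0.065,-0.502,-0.04,0],[5,-0.065,-0.502,-0.04,0],[5,-0.065,-0.502,-0.04,0],[5,-0.065,-0.502,-0.04,0],[5,-0.065,-0.502,-0.04,0]]]' | python3 shift.py | head -2; echo '[[[5,-0.026,-0.2,0,0],[5,-0.026,-0.2,0,0],[5,-0.026,-0.2,0,0],[5,-0.026,-0.2,0,0],[5,-0.026,-0.2,0,0]]]' | python3 shift.py; python3 - <<'E'
from plant import bot
from h import *
c=snap(bot,"wrist","w5");o=bot.get_obs();print(o["tool_pos"],o["tcp_rot"],proj(c,[577.8,214,54]))
E
echo '[[[5,0.03,0.025,0.02,0],[5,0.03,0.025,0.02,0],[5,0.03,0.025,0.02,0]]]' | python3 shift.py; python3 - <<'E'
from plant import bot
from h import *
c=snap(bot,"wrist","w6");d=load("w5")
L=[]
for k in(d,c):
    u,v=proj(k,[577.8,214,54])[0].round().astype(int);print(u,v);u=np.clip(u,60,580);v=np.clip(v,60,420)
    L.append(cv2.resize(k["color"][v-60:v+60,u-60:u+60,::-1],(400,400),interpolation=cv2.INTER_CUBIC))
cv2.imwrite("pics/m2.png",np.hstack(L))
E
```

```text
time: 4.55
tool_pos: [511.8, 20.6, 342.0]
time: 5.18
tool_pos: [507.2, 220.8, 341.9]
tcp_rot: [3.14, 0.002, -0.103]
contact_force: [0.3, -0.5, -3.2]
grip_width: 20.0
finger_force: 30.0
[507.45350019 219.71554413 342.20160236] [ 3.14005641e+00  1.98948262e-03 -1.04845887e-01] [[314.15800937 124.42584828]]
time: 5.6
tool_pos: [534.9, 190.9, 323.1]
tcp_rot: [3.141, 0.001, -0.108]
contact_force: [-0.5, 0.1, -1.8]
grip_width: 19.7
finger_force: 30.0
314 124
270 178
```

View pics/m2.png

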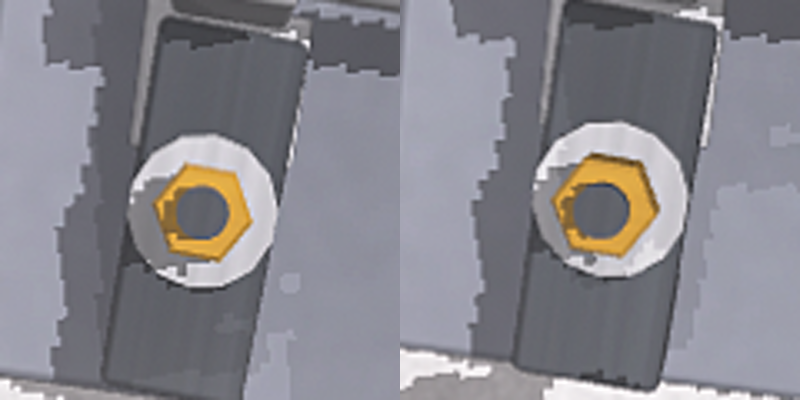

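```bash
python3 - <<'E'
from h import *
L=[]
for t in("w5","w6"):
    c=load(t);u,v=proj(c,[577.8,214,54])[0].astype(int)
    im=c["color"][v-25:v+25,u-28:u+28];h=cv2.cvtColor(np.ascontiguousarray(im),cv2.COLOR_RGB2HSV)
    m=((h[...,0]>8)&(h[...,0]<35)&(h[...,1]>110)).astype(np.uint8)
    cs,_=cv2.findContours(m,cv2.RETR_EXTERNAL,cv2.CHAIN_APPROX_NONE);k=cv2.convexHull(max(cs,key=cv2.contourArea)).reshape(-1,2)+[u-28,v-25]
    mo=cv2.moments(k.astype(np.float32));ce=(mo["m10"]/mo["m00"],mo["m01"]/mo["m00"])
    p=plane(c,k,54)[:,:2].astype(np.float32);print(t,cv2.minAreaRect(p),plane(c,ce,54))
    print(" poly angles",[ (np.degrees(np.arctan2(*(e[::-1])))%60).round(1) for q in [cv2.approxPolyDP(k.astype(np.float32).reshape(-1,1,2),3,True).reshape(-1,2)] for e in np.diff(plane(c,np.vstack([q,q[:1]]),54)[:,:2],axis=0)])
    # stud
    inner=cv2.morphologyEx(m,cv2.MORPH_CLOSE,np.ones((3,3)));cs2,hi=cv2.findContours(inner,cv2.RETR_CCOMP,cv2.CHAIN_APPROX_NONE)
    holes=[q for q,g in zip(cs2,hi[0]) if g[3]>=0]
    if holes:
        q=max(holes,key=cv2.contourArea);(x,y),r=cv2.minEnclosingCircle(q);print(" stud",x+u-28,y+v-25,r,plane(c,(x+u-28,y+v-25),56))
    # washer bright
    w=((h[...,2]>190)&(h[...,1]<40)).astype(np.uint8)|m
    cs,_=cv2.findContours(w,cv2.RETR_EXTERNAL,cv2.CHAIN_APPROX_NONE);e=cv2.fitEllipse(cv2.convexHull(max(cs,key=cv2.contourArea)));wp=(e[0][0]+u-28,e[0][1]+v-25)
    print(" washer",e[1],plane(c,wp,41)); L.append((c,ce))
print(tri(L))
s=load("w4");print([ (A:=adapter(s,*proj(s,[519,-292,171])[0],171))])
E
```

```text
w5 ((575.9528198242188, 214.10696411132812), (16.53815460205078, 18.54045867919922), 43.80734634399414) [[575.94766812 214.07133062  54.        ]]
 poly angles [np.float64(12.4), np.float64(14.6), np.float64(13.8), np.float64(12.2), np.float64(15.2), np.float64(15.4)]
 stud 314.10526275634766 127.44736862182617 9.02933120727539 [[575.9724154  214.22293754  56.        ]]
 washer (43.85653305053711, 45.214599609375) [[576.16914919 213.93902729  41.        ]]
w6 ((576.7503662109375, 213.18235778808594), (16.498104095458984, 19.52562141418457), 38.30707550048828) [[576.85507329 213.2436778   54.        ]]
 poly angles [np.float64(15.6), np.float64(16.1), np.float64(15.0), np.float64(15.5), np.float64(16.9), np.float64(16.2)]
 stud 269.7713565826416 180.91205978393555 9.677288055419922 [[576.0358259  214.09517527  56.        ]]
 washer (45.02363967895508, 46.44562911987305) [[576.35644425 213.78319596  41.        ]]
(array([575.94115357, 214.11603672,  46.40293287]), [0.05558281692508469, 0.055582816924944364])
[((array([ 507.7, -291.7]), array([28.7, 12.2]), 83.9), (329.50454545454545, 373.54545454545456), (array([ 505.5, -295.6]), array([4.4, 4.2]), 6.9))]
```

In the tool's units: 39 mm / 1000 = 0.039, -27.5 mm / 1000 = -0.0275, -0.37 rad / 2 = -0.185.

```bash
echo '[[[5,0.039,-0.0275,0,-0.185],[5,0.039,-0.0275,0.01,-0.185],[5,0.039,-0.0275,0.038,-0.185],[5,0.039,-0.0275,0.038,-0.185],[5,0.039,-0.0275,0.038,-0.185]]]' | python3 shift.py; python3 - <<'E'
from plant import bot
from h import *
o=bot.get_obs();print(rel(o,[576.5,214.1,285-159]),o["tool_pos"],o["tcp_rot"],o["contact_force"]);snap(bot,"wrist","w7");snap(bot,"scene","s7")
E
```

```text
time: 6.28
tool_pos: [576.6, 215.7, 286.6]
tcp_rot: [3.142, -0.002, 0.265]
contact_force: [0.7, 0.6, -2.8]
grip_width: 19.9
finger_force: 30.0
(array([-0.75333249,  1.51235296,  1.55931567]), array([576.82890427, 215.75628332, 127.56036349])) [576.58432121 215.70444948 286.56016692] [ 3.14150474e+00 -1.56996381e-03  2.64778302e-01] [ 0.698735    0.62174361 -2.77456841]
```

View pics/w7.png

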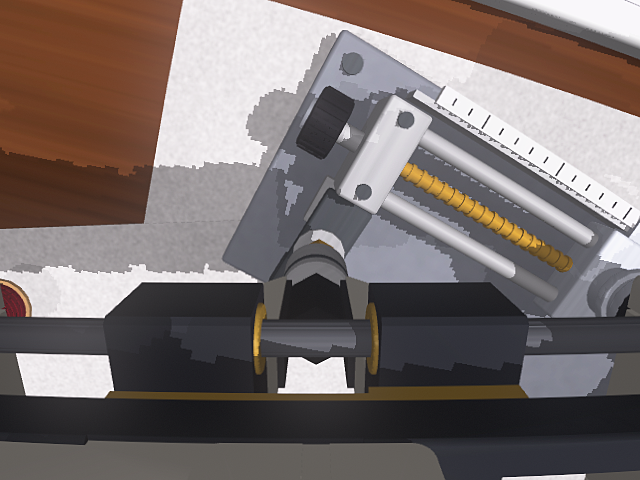

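```bash
python3 - <<'E'
from h import *
c=load("w7")
g=np.array([576.8,215.7])
a=np.linspace(0,2*np.pi,72)
for z in(71,101):
    p=proj(c,np.c_[g[0]+15.5*np.cos(a),g[1]+15.5*np.sin(a),0*a+z]);print(z,"expected cols",p[:,0].min(),p[:,0].max(),"top row",p[:,1].min())
print(proj(c,[576,214.1,54]),proj(c,[576,214.1,41]))
cv2.imwrite("pics/c7.png",cv2.resize(c["color"][200:290,260:380,::-1],(800,600),interpolation=cv2.INTER_CUBIC))
E
```

```text
71 expected cols 285.26970678717765 346.7606768896338 top row 241.79138638405158
101 expected cols 280.39421463827625 351.8898283665019 top row 261.2121239313192
[[318.41007215 262.73209497]] [[318.24038088 255.43007771]]
```

View pics/c7.png

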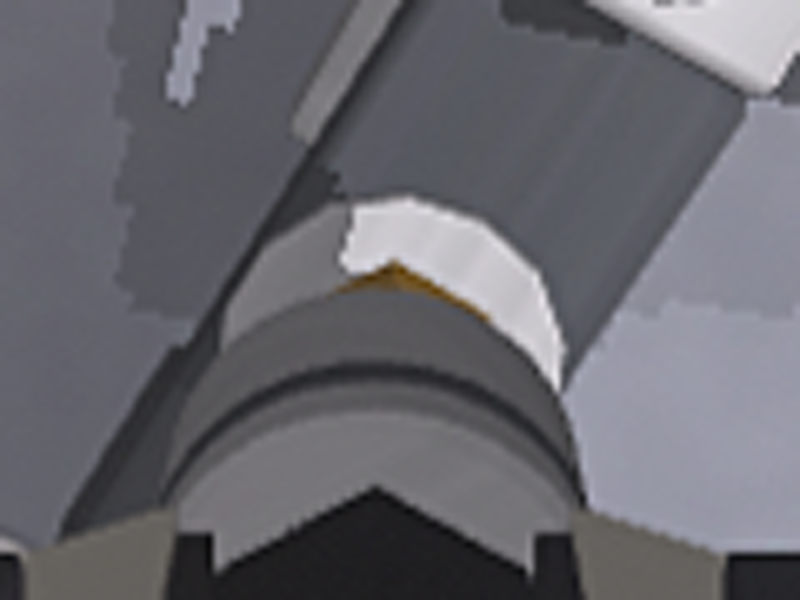

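In the tool's units: 20 mm / 1000 = 0.02, 1.3 mm / 1000 = 0.0013.

```bash
echo '[[[5,-0.0005,0.0013,0.01,0],[5,-0.0005,0.0013,0.016,0],[5,-0.0005,0.0013,0.018,0],[5,-0.0005,0.0013,0.02,0],[5,-0.0005,0.0013,0.02,0]]]' | python3 shift.py;  echo '[[[5,0,0,0.001,0],[5,0,0,0.002,0]]]' | python3 shift.py
```

```text
time: 7.0
tool_pos: [576.4, 214.1, 268.2]
tcp_rot: [3.141, -0.002, 0.265]
contact_force: [-6.0, -1.8, 16.7]
grip_width: 19.7
finger_force: 30.0
time: 7.25
tool_pos: [576.8, 214.3, 267.8]
tcp_rot: [3.141, -0.005, 0.265]
contact_force: [-7.4, -1.5, 28.2]
grip_width: 19.7
finger_force: 30.0
```

In the tool's units: 1.2 mm / 1000 = 0.0012, -1 mm / 1000 = -0.001, -0.1 rad / 2 = -0.05.

```bash
echo '[[[5,0.0012,0,-0.001,0],[5,0.0012,0,-0.001,0.05],[5,0.0012,0,-0.001,-0.05],[5,0,0.0012,-0.001,-0.05],[5,0,0.0012,-0.001,0.05]]]' | python3 shift.py;  echo '[[[5,-0.0012,-0.0012,0,0],[5,-0.0012,-0.0012,0,-0.1],[5,0,-0.0024,0,-0.1],[5,0,-0.0024,0,0],[5,0,-0.0012,0,-0.05]]]' | python3 shift.py
```

```text
time: 7.88
tool_pos: [577.7, 213.5, 267.9]
tcp_rot: [-3.141, -0.007, 0.174]
contact_force: [-1.2, -0.5, 17.1]
grip_width: 19.8
finger_force: 30.0
time: 8.5
tool_pos: [577.6, 214.5, 268.0]
tcp_rot: [-3.141, -0.008, 0.276]
contact_force: [-1.4, 2.3, 15.9]
grip_width: 19.8
finger_force: 30.0
```

In the tool's units: 472 mm / 1000 = 0.472, -194 mm / 1000 = -0.194, 0.381 rad / 2 = 0.1905.

```bash
echo '[[[5,0,0,-0.06,0],[5,0,0,-0.08,0],[5,-0.194,0.472,-0.08,0.1905],[5,-0.194,0.472,-0.08,0.1905],[5,-0.194,0.472,-0.08,0.1905]]]' | python3 shift.py|head -3;  python3 - <<'E'
from plant import bot
from h import *
o=bot.get_obs();print(rel(o,[519.9,-292.8,185]),o["tcp_rot"])
E
```

```text
time: 9.12
tool_pos: [554.9, 26.3, 344.2]
tcp_rot: [3.141, -0.0, -0.105]
(array([-1.25613942e+00,  3.20945529e+02,  2.09892769e-01]), array([554.88016734,  26.23607661, 185.15484559])) [ 3.14142050e+00 -1.63017136e-04 -1.05293303e-01]
```

In the tool's units: 312 mm / 1000 = 0.312, -1.3 mm / 1000 = -0.0013.

```bash
echo '[[[5,-0.0013,0.312,0,0],[5,-0.0013,0.312,0,0],[5,-0.0013,0.312,0,0],[5,-0.0013,0.312,0,0],[5,-0.0013,0.312,0,0]]]' | python3 shift.py|head -3; echo '[[[5,0,0.009,0.03,0],[5,0,0.009,0.048,0],[5,0,0.009,0.048,0]]]' | python3 shift.py;  python3 - <<'E'
from plant import bot
from h import *
o=bot.get_obs();print(rel(o,[519.9,-292.8,100.6]),o["tcp_rot"])
snap(bot,"wrist","w8")
E
```

```text
time: 9.75
tool_pos: [521.2, -284.4, 344.1]
tcp_rot: [-3.142, -0.0, -0.104]
time: 10.12
tool_pos: [520.3, -291.3, 294.5]
tcp_rot: [-3.14, 0.003, -0.104]
contact_force: [0.7, 2.1, -1.9]
grip_width: 19.9
finger_force: 30.0
(array([ 0.39176097,  1.93523702, 34.91853853]), array([ 519.82290027, -290.91752433,  135.52353495])) [-3.13955882  0.00340936 -0.10431541]
```

In the tool's units: 34.5 mm / 1000 = 0.0345, 33 mm / 1000 = 0.033.

```bash
echo '[[[5,0.0002,0.0016,0.012,0],[5,0.0002,0.0016,0.025,0],[5,0.0002,0.0016,0.033,0],[5,0.0002,0.0016,0.0345,0],[5,0.0002,0.0016,0.0345,0]]]' | python3 shift.py
```

```text
time: 10.8
tool_pos: [521.0, -292.9, 261.9]
tcp_rot: [3.141, -0.0, -0.104]
contact_force: [-0.1, -0.2, -2.4]
grip_width: 19.7
finger_force: 30.0
```

In the tool's units: 2.5 mm / 1000 = 0.0025, 1.5 mm / 1000 = 0.0015.

```bash
echo '[[[5,0,0,0.0015,0],[5,0,0,0.0025,0]]]' | python3 shift.py; echo '[[[5,0,0,0,0]]]' | python3 shift.py
```

```text
time: 11.05
tool_pos: [520.9, -292.9, 259.6]
tcp_rot: [3.141, -0.0, -0.104]
contact_force: [-0.2, -0.2, -1.1]
grip_width: 19.9
finger_force: 30.0
time: 11.18
tool_pos: [520.9, -292.9, 259.6]
tcp_rot: [3.141, -0.0, -0.104]
contact_force: [-0.9, 1.0, -0.2]
grip_width: 19.7
finger_force: 30.0
```

In the tool's units: -50 mm / 1000 = -0.05, 1 mm / 1000 = 0.001.

```bash
echo '[[[5,0,0,0.001,0],[45,0,0,0,0],[45,0,0,0,0],[45,0,0,-0.05,0],[45,0,0,-0.05,0]]]' | python3 shift.py; echo '[[[45,-0.0562,0.0067,0,0.14],[45,-0.0562,0.0067,0,0.14],[45,-0.0562,0.0067,0,0.14]]]' | python3 shift.py; python3 - <<'E'
from plant import bot
from h import *
o=bot.get_obs();print(rel(o,[464.3,-293.7,100.6]),o["tcp_rot"])
c=snap(bot,"wrist","w9")
u,v=proj(c,[520,-292,111])[0];A=adapter(c,u,v,111,40);print(u,v,A,plane(c,A[1],110))
E
```

```text
time: 11.8
tool_pos: [521.8, -293.5, 313.1]
tcp_rot: [3.137, -0.007, -0.104]
contact_force: [0.4, -0.0, 0.4]
grip_width: 44.7
finger_force: 0.0
time: 12.18
tool_pos: [464.0, -293.8, 309.0]
tcp_rot: [-3.142, 0.0, -0.383]
contact_force: [0.5, -0.7, -0.5]
grip_width: 45.1
finger_force: 0.0
(array([ 0.28314358, -0.23714925, 49.43278526]), array([ 463.95406112, -293.81976742,  150.03280945])) [-3.14152530e+00  1.44072820e-04 -3.83397191e-01]
263.26984135998583 172.52201039964712 ((array([ 520.2, -289.8]), array([30.6, 34.1]), 64.8), (265.74578754578755, 172.9150183150183), (array([ 519.5, -292.9]), array([6.7, 6.9]), 25.5)) [[ 519.3865342  -292.76674333  110.        ]]
```

In the tool's units: 49 mm / 1000 = 0.049, 0.2 mm / 1000 = 0.0002.

```bash
echo '[[[45,0.0002,0,0.049,0],[45,0.0002,0,0.049,0],[5,0.0002,0,0.049,0],[5,0.0002,0,0.049,0],[5,0.0002,0,0.049,0]]]' | python3 shift.py; echo '[[[5,0,0,0,0],[5,0,0,0,0]]]' | python3 shift.py; echo '[[[5,0,0,-0.06,0],[5,0,0,-0.085,0],[5,0,0,-0.085,0]]]' | python3 shift.py; python3 - <<'E'
from plant import bot
from h import *
o=bot.get_obs();print(rel(o,[576.3,214.1,185]),o["tcp_rot"])
a,b=load("w9"),snap(bot,"wrist","w10")
L=[]
for c in(a,b):
    u,v=proj(c,[519.4,-292.8,110])[0];A=adapter(c,u,v,111,32);print(A[1:]);L.append((c,A[1]))
print(tri(L))
E
```

```text
time: 12.85
tool_pos: [464.8, -294.0, 261.5]
tcp_rot: [3.141, -0.002, -0.383]
contact_force: [0.1, -0.1, 2.9]
grip_width: 20.0
finger_force: 28.0
time: 13.1
tool_pos: [464.7, -294.0, 261.5]
tcp_rot: [3.141, -0.002, -0.384]
contact_force: [-1.4, 0.5, 6.3]
grip_width: 19.9
finger_force: 30.0
time: 13.48
tool_pos: [464.6, -293.9, 347.0]
tcp_rot: [3.14, -0.004, -0.384]
contact_force: [-0.8, -0.0, -2.3]
grip_width: 19.8
finger_force: 30.0
(array([ -87.22585014, -513.12254478,    1.98398666]), array([ 465.12791959, -294.36699421,  188.01917804])) [ 3.14023126 -0.00385956 -0.38361523]
((265.74578754578755, 172.9150183150183), (array([ 519.5, -292.9]), array([6.7, 6.9]), 25.5))
((274.0052083333333, 167.953125), (array([ 519.5, -292.8]), array([6.9, 6.7]), 22.3))
(array([ 519.32624697, -292.69292372,  109.46877938]), [0.030383222249368867, 0.03038322224945176])
```

In the tool's units: -513 mm / 1000 = -0.513, -87 mm / 1000 = -0.087, -0.646 rad / 2 = -0.323.

```bash
echo '[[[5,-0.087,-0.513,0,-0.323],[5,-0.087,-0.513,0,-0.323],[5,-0.087,-0.513,0,-0.323],[5,-0.087,-0.513,0,-0.323],[5,-0.087,-0.513,0,-0.323]]]' | python3 shift.py; python3 - <<'E'
from plant import bot
from h import *
o=bot.get_obs();print(rel(o,[576.3,214.1,130]),o["tcp_rot"])
E
```

```text
time: 14.15
tool_pos: [531.0, 13.4, 343.1]
tcp_rot: [-3.14, 0.004, 0.263]
contact_force: [1.3, -0.5, -0.8]
grip_width: 19.8
finger_force: 30.0
(array([  96.63126523, -181.72362867,   53.98812132]), array([530.44130547,  13.48722695, 184.10444814])) [-3.14035928  0.00352718  0.26302307]
```

In the tool's units: -182 mm / 1000 = -0.182, 96 mm / 1000 = 0.096.

```bash
echo '[[[5,0.096,-0.182,0,0],[5,0.096,-0.182,0,0],[5,0.096,-0.182,0,0],[5,0.096,-0.182,0.04,0],[5,0.096,-0.182,0.054,0]]]' | python3 shift.py; echo '[[[5,0,0,0,0]]]' | python3 shift.py >/dev/null; python3 - <<'E'
from plant import bot
from h import *
o=bot.get_obs();print(rel(o,[576.3,214.1,112.5]),o["tcp_rot"])
c=snap(bot,"wrist","w11");cv2.imwrite("pics/c11.png",cv2.resize(c["color"][200:290,260:380,::-1],(800,600),interpolation=cv2.INTER_CUBIC))
print(proj(c,[576,214.1,54]))
E
```

```text
time: 14.78
tool_pos: [575.5, 213.3, 286.3]
tcp_rot: [-3.141, 0.008, 0.265]
contact_force: [-0.2, 0.1, -2.3]
grip_width: 19.7
finger_force: 30.0
(array([ 1.65121968, -2.79798428, 17.38855444]), array([575.51836158, 210.99850807, 129.89789806])) [3.14132951 0.00536466 0.26186342]
[[310.59979876 256.18335809]]
```

View pics/c11.png

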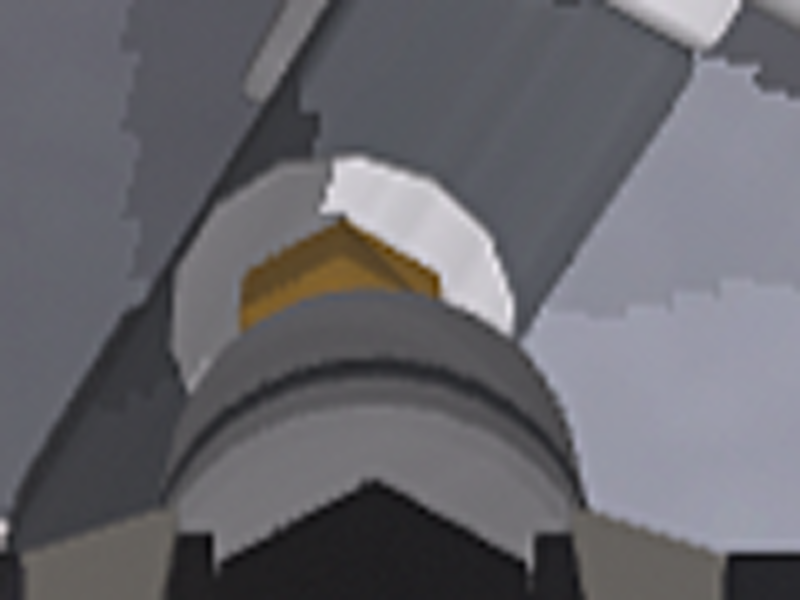

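In the tool's units: 12 mm / 1000 = 0.012, -2.5 mm / 1000 = -0.0025.

```bash
echo '[[[5,0.0015,-0.0025,0.008,0],[5,0.0015,-0.0025,0.012,0],[5,0.0015,-0.0025,0.012,0],[5,0.0015,-0.0025,0.012,0]]]' | python3 shift.py; python3 - <<'E'
from plant import bot
from h import *
o=bot.get_obs();print(rel(o,[576.3,214.1,98.5]),o["tcp_rot"])
E
```

```text
time: 15.45
tool_pos: [577.7, 214.8, 279.6]
tcp_rot: [3.141, -0.001, 0.262]
contact_force: [0.8, 0.3, -2.0]
grip_width: 19.7
finger_force: 30.0
(array([-1.6751505 ,  0.25960949, 22.14357831]), array([577.83826105, 214.78420981, 120.64446198])) [ 3.14147224e+00 -5.48263271e-04  2.62093277e-01]
```

In the tool's units: -1 mm / 1000 = -0.001, 0.3 mm / 1000 = 0.0003.

```bash
echo '[[[5,0,0,0,0],[5,0,0,0,0]]]' | python3 shift.py|sed -n 2,3p; echo '[[[5,-0.001,0.0003,0,0],[5,-0.001,0.0003,0,0]]]' | python3 shift.py|sed -n 2,3p; python3 - <<'E'
from plant import bot
from h import *
L=[bot.get_obs() for _ in range(3)]
for o in L:print(rel(o,[576.3,214.1,98.5])[0].round(2))
c=snap(bot,"wrist","w12")
E
```

```text
tool_pos: [577.7, 214.9, 279.4]
tcp_rot: [3.141, -0.0, 0.262]
tool_pos: [576.7, 214.3, 279.3]
tcp_rot: [3.141, 0.0, 0.262]
[-0.45  0.11 21.81]
[-0.45  0.11 21.81]
[-0.45  0.11 21.81]
```

Settled on target; descend.

Units first: shifts go in shares of 1000 mm and turns go in shares of 2 rad. So 14 mm / 1000 = 0.014, 13 mm / 1000 = 0.013.

```bash
echo '[[[5,-0.0004,0,0.005,0],[5,-0.0004,0,0.009,0],[5,-0.0004,0,0.011,0],[5,-0.0004,0,0.013,0],[5,-0.0004,0,0.014,0]]]' | python3 shift.py; echo '[[[5,0,0,0,0]]]' | python3 shift.py
```

```text
time: 16.62
tool_pos: [576.4, 214.3, 265.2]
tcp_rot: [3.142, 0.0, 0.262]
contact_force: [0.2, -1.0, -1.2]
grip_width: 19.8
finger_force: 30.0
time: 16.75
tool_pos: [576.4, 214.3, 265.3]
tcp_rot: [3.141, 0.0, 0.262]
contact_force: [0.5, -0.7, -2.1]
grip_width: 19.8
finger_force: 30.0
```

In the tool's units: 9 mm / 1000 = 0.009, 8.5 mm / 1000 = 0.0085.

```bash
echo '[[[5,0,0,0.004,0],[5,0,0,0.007,0],[5,0,0,0.0085,0],[5,0,0,0.009,0],[5,0,0,0.009,0]]]' | python3 shift.py
```

```text
time: 17.38
tool_pos: [576.4, 214.2, 257.5]
tcp_rot: [3.141, -0.001, 0.262]
contact_force: [-2.7, -0.4, 7.8]
grip_width: 19.8
finger_force: 30.0
```

In the tool's units: -0.06 rad / 2 = -0.03.

```bash
for i in 1; do echo '[[[5,0,0,0,-0.03],[5,0,0,0,-0.06],[5,0,0,0,-0.09],[5,0,0,0,-0.12],[5,0,0,0,-0.15]]]' | python3 shift.py; done; python3 -c "
from plant import bot
o=bot.get_obs();print(o['moment'],o['tcp_rot'])"; echo '[[[5,0,0,0,-0.03],[5,0,0,0,-0.06],[5,0,0,0,-0.09]]]' | python3 shift.py; python3 -c "
from plant import bot
o=bot.get_obs();print(o['moment'],o['tcp_rot'],o['tool_pos'])"
```

```text
time: 18.0
tool_pos: [576.6, 214.3, 257.5]
tcp_rot: [3.141, -0.002, 0.564]
contact_force: [-1.2, 0.1, 6.1]
grip_width: 20.0
finger_force: 30.0
[-0.06390456  0.19957714 -0.19383244] [ 3.14118204e+00 -1.64157657e-03  5.63837110e-01]
time: 18.38
tool_pos: [576.5, 214.4, 257.5]
tcp_rot: [3.141, -0.002, 0.744]
contact_force: [-1.5, -0.6, 5.8]
grip_width: 19.9
finger_force: 30.0
[ 0.01808623  0.31156751 -0.19176438] [ 3.14113096e+00 -1.56753759e-03  7.43731300e-01] [576.52841668 214.41235486 257.52211267]
```

In the tool's units: -0.44 rad / 2 = -0.22.

```bash
echo '[[[5,0,0,0,-0.045],[5,0,0,0,-0.09],[5,0,0,0,-0.135],[5,0,0,0,-0.18],[5,0,0,0,-0.22]]]' | python3 shift.py; echo '[[[5,0,0,0,0],[5,0,0,0,0]]]' | python3 shift.py; python3 - <<'E'
from plant import bot
from h import *
o=bot.get_obs();print(o['moment'],o['tcp_rot'],o['tool_pos'],o['joint_positions'][5])
s=snap(bot,"scene","s13");snap(bot,"wrist","w13")
u,v=proj(s,[576,214,70])[0].astype(int)
r=proj(s,[520,-292,100])[0].astype(int);print(u,v,r)
f=lambda p:cv2.resize(s["color"][max(p[1]-70,0):p[1]+70,max(p[0]-70,0):p[0]+70,::-1],(400,400),interpolation=cv2.INTER_CUBIC)
cv2.imwrite("pics/c13.png",np.hstack([f((u,v)),f(r)]))
E
```

```text
time: 19.0
tool_pos: [576.4, 214.6, 257.5]
tcp_rot: [3.141, -0.001, 1.185]
contact_force: [-2.4, 0.3, 6.2]
grip_width: 19.8
finger_force: 30.0
time: 19.25
tool_pos: [576.3, 214.6, 257.5]
tcp_rot: [3.141, -0.001, 1.182]
contact_force: [-1.9, -0.5, 6.8]
grip_width: 20.1
finger_force: 30.0
[ 0.14930958  0.39148673 -0.07709891] [ 3.14094419e+00 -1.12894264e-03  1.18224260e+00] [576.3492083  214.58537384 257.52192964] 0.6199853290150942
372 198 [170 350]
```

View pics/c13.png

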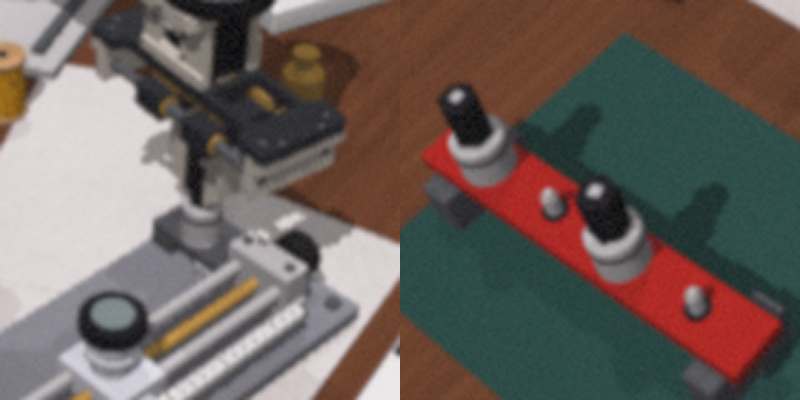

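The picture shows the fitting socket seated on the clamp at the handwheel, upright in the gripper at about (200,225). The unfitting socket is back upright and down on its post at about (615,240). I am handing it in.

```bash
python3 -c "
from plant import bot
print(bot.close_job())"
```

```text
the job is handed in; nothing more can be done
None
```

I handed the job in at about 19 s: the second socket fits the handwheel clamp's nut, is fully seated and still gripped, and I turned it 0.92 rad anticlockwise, which should be about 0.79 rad (an eighth of a turn) at the nut after an estimated 0.13 rad of play (I couldn't see the nut itself turn); the first socket was too small and is back down upright on its rail post.

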